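Turn over a heat-spreader plate on the turn-over ramp

ROBOT

A 7-joint arm with a two-finger parallel gripper is mounted at the origin on the work surface. World frame = base frame: x ahead of the robot, y to its left, z up, the work surface at z = 0. Lengths are in m, angles in rad, forces in N, time in s.
With the tool pointing down it reaches from about 0.425 to 0.925 m from the base axis. Payload 6.8 kg.
Tool frame: the origin (TCP) lies on the front face of the gripper's body, between the roots of the fingers; the fingertips stand 73 mm ahead of it and the grasp point (between the pads) lies 54 mm ahead of it (env.nose_length is the distance from the TCP to the fingertips, in m); z points along the fingers, y is the direction in which the jaws open and shut (so a half turn about z gives the same grasp; the last joint's range is limited). The gripper opens to 85 mm and grips with 20 to 120 N. Pads are 22 mm wide; open, the fingers measure 114 mm over their backs; the gripper's body (76 mm by 85 mm) begins 54 mm behind the grasp point. The pads swing forward as they close: fully open they stand 13 mm farther back than shut.
Start: joints at [-1.246, 0.477, 0.022, 1.555, -0.011, 1.109, -0.083], TCP at [0.283, 0.613, 0.304] pointing down, gripper open.
Joint ranges: [-2.96, 2.96], [-0.34, 2.1], [-1.41, 1.46], [0.24, 2.44], [-1.37, 4.51], [0.17, 1.92], [-2.96, 2.96]. Speed limits (rad/s): [2.39, 2.39, 3.14, 3.14, 3.14, 3.14, 3.14].

INTERFACE

Orientations are given as a unit quaternion [w, x, y, z].
In Python, from cell import env, kin, camera, calibration, job gives the robot as it stands. The module is installed in compiled form; this text tells all that it offers. Calls block until the motion is done:
- env.reach(position, orientation): joint-space move of the TCP to a pose.
- env.movel(position, velocity=0.15, rot=None, stop_force=None): straight line of the TCP; rot=None keeps the orientation; velocity is the mean speed in m/s. With stop_force (N) it stops when the force on the tool has changed by that much, and returns True; else False.
- env.goto_joints(angles): joint-space move.
- env.grip(opening, f_grip=None): finger opening in m; f_grip is the grip in N (None keeps the last); returns when the fingers have stopped.
- env.dwell(seconds).
- kin.inverse_kinematics(position, orientation): joint angles nearest the present ones, or None.
- env.get_state(): the state.
- camera(name): name is "side" or "top"; returns (picture, depth): 400x640x3 uint8, blue, green, red; 400x640 float32, m along the optical axis (not along the pixel's ray), 0 where there is no reading.
- calibration(name): a dict with "fx", "fy", "cx", "cy" (pixels), "rvec" (rotation vector, rad) and "tvec" (3), from world to camera coordinates, as OpenCV has them. Camera axes: x right, y down, z forward; pixel columns grow to the right and rows downward; lengths in m; the calibration is good to about 2 mm. A picture is of the moment at which its call begins. calibration takes no time and is no camera call.
A pose or a line that the arm cannot do raises env.PlanningError and nothing moves.
- job.job_done(): hands the job in, once; it reports no verdict.
The state is a dict: "time": time; "qpos": joint angles; "joint_velocities": joint speeds; "joint_torque": joint torques, N m; "tcp_pos": TCP position; "orientation": TCP orientation; "force": force on the tool from outside, world axes, zero at the start; "torque": the same for the moment, N m; "opening": finger opening in m.
Only numpy, scipy, OpenCV 4.12 (cv2) and the standard library are available. Lean on these libraries where they do the work, as an engineer would, in place of code of your own. Each camera call takes 0.05 s, during which the arm holds its last target. There are 200 camera calls.

TASK

Pick up the oblong aluminium plate from the bench and let it fall level from a few centimetres above the top edge (lip) of the turn-over ramp, about half of it hanging out over the blue tray, so that the edge makes it flip over by itself on the way down. It must end lying flat in the tray with its copper square face down; do not turn it over in the fingers or let go of it only once it rests on the lip. Leave the round disc and the narrow strip where they lie.

Things in the scene. Friction and masses are not known exactly. Their poses are not given: they have to be found in the camera images.
- plate_mid (a point): Centre (half-way up) of the loose oblong aluminium plate, 64 (x) by 48 (y) by 6 mm (z), 50 g. It starts flat, z up; its upper face has a 26 mm copper square. Grip it across its 48 mm. Let go level, its x along the station's x (either way), centre 8 to 24 mm beyond the lip on the tray side, underside 20 to 40 mm above the lip, it hits the lip, flips and lands face down.
- station: Fixed aluminium ramp and blue tray. Origin on the bench below the middle of the lip, the ramp's level top edge: 130 mm above the bench, 100 mm long (y). x points level from the ramp out over the tray, z up. The ramp slopes from the lip down to the bench at x = -85 mm; its other side is upright. Tray: x 0 to 240, y -95 to 95 mm, walls 25 mm high and 4 thick, floor 4 mm above the bench.
- disc_mid (a point): Centre (half-way up) of a bystander: loose round aluminium disc, 58 mm across and 6 mm thick, with a copper square on top, flat on the bench. Leave it alone.
- strip_mid (a point): Centre (half-way up) of a bystander: loose narrow aluminium strip, 90 mm long (its x axis), 22 mm wide (y), 6 mm thick, two small dark screw holes, flat on the bench. Leave it alone.
Things that resemble listed ones, but are neither listed nor needed, are in the scene too. What is shaped like the part that bears plate_mid but green or turquoise is not meant.

How it is judged:
On the way, in this order (a step that is already met when the one before it is completed fails the run):
1. the oblong plate is held in the fingers, lifted more than 50 mm off the bench (contact force between the fingers and plate above 0.3 N and height (world z) of plate_mid above 0.05 m), for 0.2 s.
2. let go by the fingers, the plate is turning over in the air between the lip and the tray (tilted 40 to 150 degrees, its centre 30 to 160 mm above the bench and 0 to 120 mm beyond the lip) (contact force between the fingers and plate below 0.05 N and angle between plate_mid's own z axis and vertical between 0.7 and 2.6 rad and z of plate_mid in the frame of station between 0.03 and 0.16 m and x of plate_mid in the frame of station between 0 and 0.12 m).
At the end, for the whole second after the job is handed in: The oblong plate lies at rest and released on the tray's floor, upside down (copper square down) and level within 10 degrees, its centre inside the tray and less than 16 mm above the bench; the disc and the strip are within 30 mm of where they started (angle between plate_mid's own z axis and vertical above 2.96 rad and x of plate_mid in the frame of station between 0 and 0.24 m and y of plate_mid in the frame of station between -0.095 and 0.095 m and z of plate_mid in the frame of station below 0.016 m and linear speed of plate below 0.02 m/s and contact force between the fingers and plate below 0.05 N and distance of each of disc_mid, strip_mid from where it was at the start of the episode below 0.03 m); the robot touches nothing.
It fails at once if the plate is tilted or turned over in the fingers (held by them while tilted between 35 and 145 degrees) (contact force between the fingers and plate above 1 N and angle between plate_mid's own z axis and vertical between 0.61 and 2.53 rad).
It fails at once if the plate is pressed or set on the lip while still held (touching the station, centre over 90 mm up, with more than 1 N from the fingers) (contact force between the fingers and plate above 1 N and contact force between plate and station above 1 N and z of plate_mid in the frame of station above 0.09 m).
It fails at once if the disc or the strip is moved more than 30 mm (distance of any of disc_mid, strip_mid from where it was at the start of the episode above 0.03 m).
It also fails if it takes over 38 s, if anything falls off the work surface, if the arm or the gripper's body presses on something with over 40 N, if the wrist force passes 120 N, or if a joint passes its speed limit or range.

## Working session

There is one attempt and no reset: what is moved stays moved. The work goes in short steps, each a Python script; the robot and the scene stay as the last script left them, time stands still between calls to the robot, and variables do not carry over. Pictures are saved under pics/ and viewed, about 8 in all and at most 12, crops included, and the job is handed in when it is done.

```bash
mkdir -p pics
cat > h.py <<'E'
import numpy as np, cv2
from cell import env, kin, camera, calibration, job
def cal(n):
    c=calibration(n); K=np.array([[c["fx"],0,c["cx"]],[0,c["fy"],c["cy"]],[0,0,1.]])
    R=cv2.Rodrigues(np.array(c["rvec"],float))[0]; return K,R,np.array(c["tvec"],float).ravel()
def cast(n,uv,z):
    K,R,t=cal(n); uv=np.atleast_2d(uv).astype(float)
    d=(np.linalg.inv(K)@np.c_[uv,np.ones(len(uv))].T).T@R; o=-R.T@t
    return o+d*((z-o[2])/d[:,2])[:,None]
def cloud(n,depth):
    K,R,t=cal(n); v,u=np.mgrid[:400,:640]
    p=np.stack([(u-K[0,2])/K[0,0]*depth,(v-K[1,2])/K[1,1]*depth,depth],-1)
    return (p-t)@R
E
python3 - <<'E'
from h import *
for n in("top","side"):
    p,d=camera(n); cv2.imwrite(f"pics/{n}0.png",p); np.save(n+"0.npy",d)
    K,R,t=cal(n); print(n,-R.T@t,R[2],K[0,0])
print(env.get_state())
E
```

```text
top [ 0.39013884 -0.10435794  1.04051339] [ 0.11226152  0.0069151  -0.99365463] 419.1782448903546
side [ 0.05630899 -0.64180606  0.8751166 ] [ 0.42589188  0.51596765 -0.74323179] 498.7056350344126
{'time': 0.1, 'qpos': array([-1.24610002,  0.47768801,  0.02235019,  1.55634881, -0.01149382,
        1.10929732, -0.08308449]), 'joint_velocities': array([ 0.00111187, -0.00047043,  0.00152242, -0.00232728, -0.00050225,
       -0.00015246, -0.00121004]), 'joint_torque': array([ 3.55201875e-03, -5.97759748e+01,  1.61334917e+00, -2.81951594e+01,
        1.27780822e-02,  5.04517448e-03,  2.62159438e-05]), 'tcp_pos': array([0.28293634, 0.6123838 , 0.30304432]), 'orientation': array([-1.11544857e-04,  2.14697662e-01,  9.76680226e-01, -7.98837708e-04]), 'force': array([ 0.00097608, -0.31491216,  0.15903138]), 'torque': array([-0.03025171,  0.01531941,  0.01748319]), 'opening': 0.085528781018005}
```

View pics/top0.png

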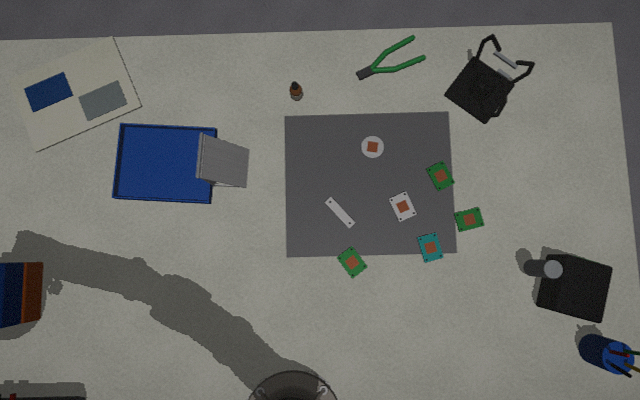

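View pics/side0.png

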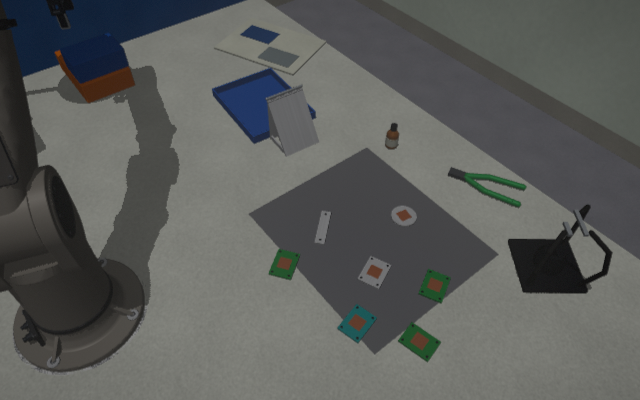

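The top view shows these candidates:
- **Silver plate with copper square:** (402,206). It is the only oblong aluminium one, so it is the one meant.
- **Green and turquoise look-alikes:** (440,176), (469,219), (352,262) and (430,247).
- **Other items:** disc (372,147), strip (340,212), tray (165,163), ramp (222,162) with its lip on the left.

Next I measure the plate and the station, and make a confirming crop.

Run:
```python
from h import *
P={n:cv2.imread(f"pics/{n}0.png") for n in("top","side")}
for n,seed in(("top",(402,206)),("side",(374,272))):
    p=P[n]; x,y=seed; hsv=cv2.cvtColor(p,cv2.COLOR_BGR2HSV)
    m=((hsv[...,2]>125)&(hsv[...,1]<60)).astype(np.uint8)
    w=np.zeros_like(m); w[y-26:y+26,x-26:x+26]=1
    c=max(cv2.findContours(m*w,cv2.RETR_EXTERNAL,cv2.CHAIN_APPROX_NONE)[0],key=cv2.contourArea)
    q=cast(n,c[:,0],0.006)[:,:2].astype(np.float32)
    r=cv2.minAreaRect(q*1000); print(n,"plate",r)
    b=cv2.boxPoints(r); print(b.round(0).tolist())
    cop=cv2.inRange(hsv,(3,90,60),(20,255,255)); cop=cop*w
    v,u=np.nonzero(cop); print("copper centre",cast(n,[[u.mean(),v.mean()]],.006)[0])
# station
for n in("top","side"):
    d=np.load(n+"0.npy"); W=cloud(n,d); Z=W[...,2]
    hsv=cv2.cvtColor(P[n],cv2.COLOR_BGR2HSV)
    roi=np.zeros(Z.shape,bool)
    if n=="top": roi[110:215,100:262]=1
    else: roi[60:165,205:330]=1
    hi=roi&(Z>.118)&(Z<.15)&(d>0); print(n,"zmax",np.percentile(Z[roi&(d>0)],[99,99.9]))
    v,u=np.nonzero(hi); print("hi n",len(u)); 
    if len(u):
        r=cv2.minAreaRect((W[hi][:,:2]*1000).astype(np.float32)); print(r,cv2.boxPoints(r).round(0).tolist())
    # ramp plane fit
    rp=roi&(Z>.03)&(Z<.125)&(d>0)&(hsv[...,1]<60); A=W[rp]
    for k in range(4):
        s,res=np.linalg.lstsq(np.c_[A[:,:2],np.ones(len(A))],A[:,2],rcond=None)[:2]
        e=np.abs(np.c_[A[:,:2],np.ones(len(A))]@s-A[:,2]); A=A[e<.006]
    print("plane",s,"slope",np.hypot(*s[:2]),"yaw uphill",np.degrees(np.arctan2(s[1],s[0])),len(A))
    bl=cv2.inRange(hsv,(100,120,40),(130,255,255)); bl[~roi]=0
    c=max(cv2.findContours(bl,cv2.RETR_EXTERNAL,cv2.CHAIN_APPROX_NONE)[0],key=cv2.contourArea)
    q=cast(n,cv2.convexHull(c)[:,0],.025)[:,:2].astype(np.float32)*1000
    r=cv2.minAreaRect(q); print("tray",r,cv2.boxPoints(r).round(0).tolist())
p=P["top"]; a=cv2.resize(p[110:270,280:490],None,fx=3,fy=3,interpolation=cv2.INTER_CUBIC)
cv2.imwrite("pics/crop.png",a)
```

```text
top plate ((503.6969299316406, -281.1470947265625), (62.614749908447266, 45.392982482910156), 22.41590690612793)
[[466.0, -272.0], [483.0, -314.0], [541.0, -290.0], [524.0, -248.0]]
copper centre [ 0.50360143 -0.28122602  0.006     ]Traceback (most recent call last):
  File "<stdin>", line 7, in <module>
ValueError: max() iterable argument is empty
```

Run:
```python
from h import *
P={n:cv2.imread(f"pics/{n}0.png") for n in("top","side")}
hsv=cv2.cvtColor(P["side"],cv2.COLOR_BGR2HSV); w=np.zeros((400,640),np.uint8); w[248:297,352:400]=1
g=(cv2.cvtColor(P["side"],cv2.COLOR_BGR2GRAY)*w); 
t,m=cv2.threshold(g[248:297,352:400],0,255,cv2.THRESH_OTSU)
c=max(cv2.findContours(m,cv2.RETR_EXTERNAL,cv2.CHAIN_APPROX_NONE)[0],key=cv2.contourArea)+[352,248]
q=cast("side",c[:,0],.006)[:,:2].astype(np.float32)*1000; print("side plate",t,cv2.minAreaRect(q))
for n in("top","side"):
    d=np.load(n+"0.npy"); W=cloud(n,d); Z=W[...,2]
    hsv=cv2.cvtColor(P[n],cv2.COLOR_BGR2HSV)
    roi=np.zeros(Z.shape,bool)
    if n=="top": roi[110:215,100:262]=1
    else: roi[60:165,205:330]=1
    hi=roi&(Z>.118)&(Z<.15)&(d>0); print(n,"zmax",np.percentile(Z[roi&(d>0)],[99,99.9]))
    v,u=np.nonzero(hi); print("hi n",len(u))
    if len(u):
        r=cv2.minAreaRect((W[hi][:,:2]*1000).astype(np.float32)); print(r,cv2.boxPoints(r).round(0).tolist())
    A=W[roi&(Z>.03)&(Z<.125)&(d>0)&(hsv[...,1]<80)]
    for k in range(4):
        X=np.c_[A[:,:2],np.ones(len(A))]; s=np.linalg.lstsq(X,A[:,2],rcond=None)[0]; A=A[np.abs(X@s-A[:,2])<.006]
    print("plane",s,"slope",np.hypot(*s[:2]),"yaw uphill",np.degrees(np.arctan2(s[1],s[0])),len(A))
    dr=s[:2]/np.hypot(*s[:2]); nn=np.array([-dr[1],dr[0]]); l=A[:,:2]@nn
    print("lip along",(.13-s[2])/np.hypot(*s[:2]),"lateral",np.percentile(l,[.5,99.5]),"zmax",A[:,2].max())
    L=dr*(.13-s[2])/np.hypot(*s[:2])+nn*np.mean(np.percentile(l,[.5,99.5])); print("lip mid",L)
    bl=cv2.inRange(hsv,(100,120,40),(130,255,255)); bl[~roi]=0
    c=max(cv2.findContours(bl,cv2.RETR_EXTERNAL,cv2.CHAIN_APPROX_NONE)[0],key=cv2.contourArea)
    q=cast(n,cv2.convexHull(c)[:,0],.025)[:,:2].astype(np.float32)*1000
    r=cv2.minAreaRect(q); print("tray",r,cv2.boxPoints(r).round(0).tolist())
p=P["top"]
cv2.imwrite("pics/crop.png",np.hstack([cv2.resize(p[170:250,360:490],None,fx=3,fy=3,interpolation=2),cv2.resize(p[120:200,180:262],None,fx=3,fy=3,interpolation=2)]))
```

```text
side plate 88.0 ((502.2693786621094, -280.9014892578125), (64.27254486083984, 47.31612014770508), 23.001266479492188)
top zmax [0.12501997 0.13232904]
hi n 275
((617.5457763671875, 184.1642303466797), (13.667807579040527, 102.82870483398438), 86.4761734008789) [[566.0, 181.0], [668.0, 174.0], [669.0, 188.0], [567.0, 194.0]]
plane [ 0.13026662  1.49434514 -0.23128142] slope 1.500012267642813 yaw uphill 85.01794656336699 1424
lip along 0.24085230943190375 lateral [-0.64874512 -0.54940765] zmax 0.12463303190089821
lip mid [0.61772955 0.18791634]
tray ((625.3778076171875, 305.3096008300781), (244.11181640625, 191.15110778808594), 85.46092224121094) [[520.0, 191.0], [711.0, 176.0], [730.0, 419.0], [540.0, 435.0]]
side zmax [0.12153949 0.13053749]
hi n 206
((615.9951782226562, 182.9602508544922), (11.798821449279785, 104.25415802001953), 85.54027557373047) [[564.0, 181.0], [668.0, 173.0], [668.0, 185.0], [564.0, 193.0]]
plane [ 0.17297483  1.39504834 -0.24529043] slope 1.405731179966728 yaw uphill 82.93185654932118 1041
lip along 0.266971693298793 lateral [-0.63917628 -0.54068402] zmax 0.1241427708916965
lip mid [0.61829778 0.1923521 ]
tray ((619.7943115234375, 297.2582092285156), (256.6493225097656, 196.83413696289062), 85.6031494140625) [[512.0, 177.0], [708.0, 162.0], [728.0, 418.0], [532.0, 433.0]]
```

View pics/crop.png

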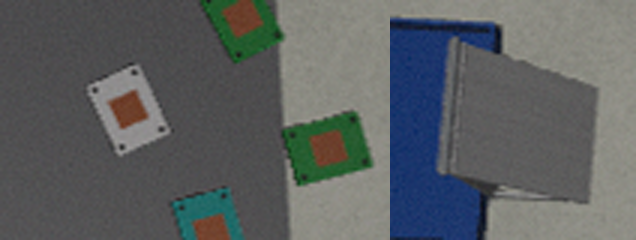

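The crop confirms the silver plate: it is the only one with an aluminium body, and the green and turquoise ones differ. Both views agree on plate centre (0.503, -0.281), yaw about 22.7° and size about 64x47. For the station, the lip is at about (0.617, 0.189) with yaw about 85.4°, a slope of 1.50 and a tray of 244x191, which fits the description.

```bash
cat >> h.py <<'E'
from scipy.spatial.transform import Rotation as Ro
def down(a):  # tool z down, tool y at angle a
    z=np.array([0,0,-1.]); y=np.array([np.cos(a),np.sin(a),0]); q=Ro.from_matrix(np.c_[np.cross(y,z),y,z]).as_quat()
    return np.r_[q[3],q[:3]]
PL=np.array([.503,-.281]); PY=np.radians(22.7); LIP=np.array([.617,.189]); SY=np.radians(85.4)
E
python3 - <<'E'
from h import *
print("lip edge pts",cast("top",[[201,132.7],[196,178]],.13))
best=None
for k in(-1,1):
    a=PY+k*np.pi/2
    for s in(0,np.pi,-np.pi):
        b=SY+k*np.pi/2+s
        q1=kin.inverse_kinematics(np.r_[PL,.25],down(a)); 
        q2=kin.inverse_kinematics(np.r_[LIP+.016*np.array([np.cos(SY),np.sin(SY)]),.23],down(b))
        print(k,s,None if q1 is None else np.round(q1,2),None if q2 is None else np.round(q2,2))
E
```

```text
lip edge pts [[0.66682429 0.18210791 0.13      ]
 [0.56427716 0.19222562 0.13      ]]
-1 0 [-0.24  0.5   0.87  1.89 -0.46  0.96 -0.34] [-0.72  0.54  0.43  1.71 -0.26  0.95 -0.27]
-1 3.141592653589793 [-0.24  0.5   0.87  1.89 -0.46  0.96 -0.34] [-0.26  0.52 -0.22  1.67  0.13  0.96  2.54]
-1 -3.141592653589793 [-0.24  0.5   0.87  1.89 -0.46  0.96 -0.34] [-0.26  0.52 -0.22  1.67  0.13  0.96  2.54]
1 0 [-0.25  0.51  0.89  1.89 -0.47  0.97  2.82] [-0.26  0.52 -0.22  1.67  0.13  0.96  2.54]
1 3.141592653589793 [-0.25  0.51  0.89  1.89 -0.47  0.97  2.82] [-0.72  0.54  0.43  1.71 -0.26  0.95 -0.27]
1 -3.141592653589793 [-0.25  0.51  0.89  1.89 -0.47  0.97  2.82] [-0.72  0.54  0.43  1.71 -0.26  0.95 -0.27]
```

Run:
```python
from h import *
o=down(PY-np.pi/2)
env.reach(np.r_[PL,.28],o); env.grip(.062,30)
env.movel(np.r_[PL,.11],.2)
hit=env.movel(np.r_[PL,.066],.03,stop_force=4); z=env.get_state()["tcp_pos"]; print(hit,z)
env.movel(np.r_[PL,z[2]+.004],.05)
s=env.get_state(); print(s["tcp_pos"],s["force"],s["time"])
p,_=camera("side"); cv2.imwrite("pics/g.png",cv2.resize(p[200:330,290:460],None,fx=4,fy=4,interpolation=2))
```

```text
True [ 0.50290083 -0.28105078  0.06715695]
[ 0.50322854 -0.28116374  0.0715089 ] [ 0.11874235 -0.67119033  0.39796547] 6.2667
```

View pics/g.png

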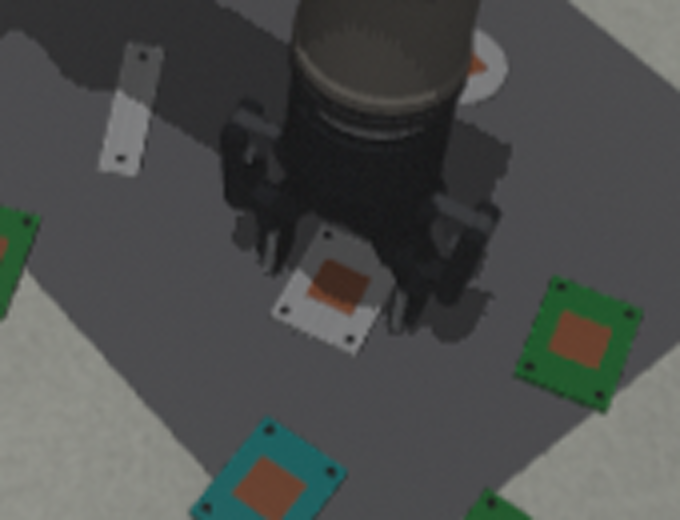

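The fingers straddle the silver plate, whose copper square is at crop (340,285), with a finger on each long side. Next I close and lift.

Run:
```python
from h import *
env.grip(.04,30); s=env.get_state(); print(s["opening"],s["force"])
env.movel(np.r_[PL,.32],.2); env.dwell(.25)
s=env.get_state(); print(s["opening"],s["tcp_pos"],s["time"])
L=np.array([.616,.188]); d=np.array([np.cos(SY),np.sin(SY)])
env.movel(np.r_[L+.016*d,.32],.2,rot=down(SY-np.pi/2))
s=env.get_state(); print(s["opening"],s["tcp_pos"],s["time"])
for n in("top","side"):
    p,dd=camera(n); cv2.imwrite(f"pics/c_{n}.png",p); np.save(f"c_{n}.npy",dd)
p=cv2.imread("pics/c_side.png"); cv2.imwrite("pics/c.png",cv2.resize(p[0:170,200:400],None,fx=3.5,fy=3.5,interpolation=2))
```

```text
0.046799018571898804 [-1.29679524  1.2110245   5.03780883]
0.0468489451487865 [ 0.50281029 -0.28092316  0.31939252] 8.2333
0.04709546483028607 [0.61730111 0.20309442 0.32013395] 10.875
```

View pics/c.png

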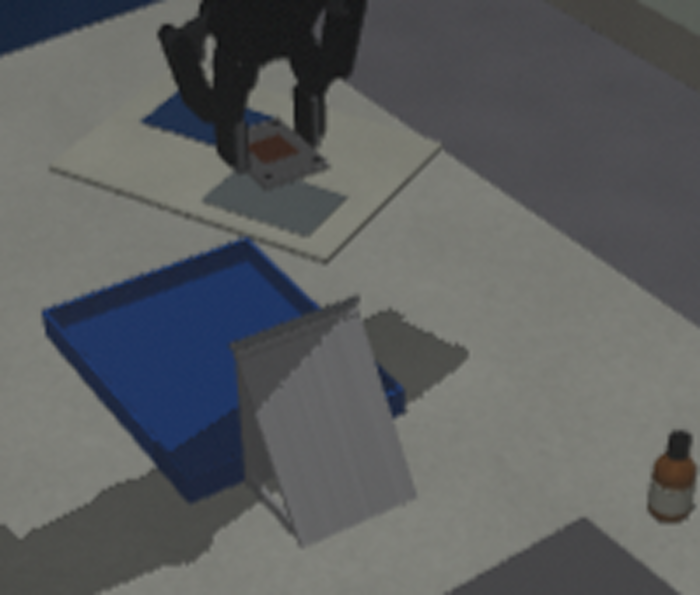

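The plate is held, with its copper square at crop (272,150) above the lip at crop (235,345)–(357,300). I check its level and height from depth, then lower it.

Run:
```python
from h import *
p=cv2.imread("pics/c_side.png"); W=cloud("side",np.load("c_side.npy"))
hsv=cv2.cvtColor(p,cv2.COLOR_BGR2HSV); m=cv2.inRange(hsv,(3,70,40),(20,255,255))>0
w=np.zeros_like(m); w[34:56,265:296]=1
A=W[m&w]; A=A[np.abs(A[:,2]-np.median(A[:,2]))<.02]
print("copper top",np.median(A,0),len(A))
B=W[w&(W[...,2]>.2)&(np.hypot(W[...,0]-.6173,W[...,1]-.203)<.034)]
D=.32-.0685+.003
B=B[np.abs(B[:,2]-np.median(B[:,2]))<.012]
for k in range(3):
    X=np.c_[B[:,:2],np.ones(len(B))]; s=np.linalg.lstsq(X,B[:,2],rcond=None)[0]; B=B[np.abs(X@s-B[:,2])<.004]
print("plane tilt deg",np.degrees(s[:2]),"z centre",s@[.6173,.203,1],"expected",D,len(B))
```

```text
copper top [0.61718233 0.20507065 0.25430447] 64
plane tilt deg [1.61504228 0.29274103] z centre 0.2541420718676782 expected 0.2545 298
```

Level within 2°, height 0.254 as expected, and centre about 16 mm beyond the lip. I lower it to 30 mm above the lip and release.

Run:
```python
from h import *
t=env.get_state()["tcp_pos"]; L=np.array([.616,.188]); d=np.array([np.cos(SY),np.sin(SY)])
env.movel(np.r_[L+.0155*d,.2315],.1); env.dwell(.4)
print(env.get_state()["tcp_pos"])
env.grip(.085); env.dwell(.3)
env.movel(np.r_[L+.016*d,.36],.2); env.dwell(.5)
s=env.get_state(); print(s["time"],s["opening"])
for n in("top","side"):
    p,dd=camera(n); cv2.imwrite(f"pics/f_{n}.png",p); np.save(f"f_{n}.npy",dd)
a=cv2.resize(cv2.imread("pics/f_side.png")[50:170,200:340],None,fx=3,fy=3,interpolation=2)
b=cv2.resize(cv2.imread("pics/f_top.png")[110:215,100:220],(411,360),interpolation=2)
cv2.imwrite("pics/f.png",np.hstack([a[:360],b])[:, :800])
```

```text
[0.61727786 0.20352569 0.23170571]
14.4667 0.08521500992637338
```

View pics/f.png

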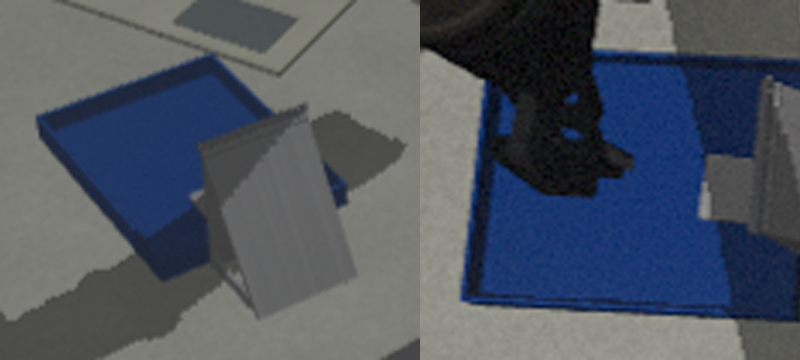

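The plate lies in the tray beside the ramp, at right crop (700–755,155–220), with plain metal up and no copper showing. I check by depth that it is flat, and that the disc and strip have not moved.

Run:
```python
from h import *
p=cv2.imread("pics/f_top.png"); d=np.load("f_top.npy"); W=cloud("top",d); h=cv2.cvtColor(p,cv2.COLOR_BGR2HSV)
roi=np.zeros(d.shape,bool); roi[154:176,179:197]=1   # crop px /3.43 + (100,110)
m=roi&(h[...,1]<90)&(d>0)&(W[...,2]<.06); A=W[m]
X=np.c_[A[:,:2],np.ones(len(A))]; s=np.linalg.lstsq(X,A[:,2],rcond=None)[0]
print(len(A),"z",np.percentile(A[:,2],[5,50,95]),"tilt",np.degrees(s[:2]),"extent",A[:,:2].min(0),A[:,:2].max(0))
p0=cv2.imread("pics/top0.png")
for k,(x,y) in{"disc":(372,147),"strip":(340,212)}.items():
    for q in(p0,p):
        g=cv2.cvtColor(q,cv2.COLOR_BGR2GRAY)[y-20:y+20,x-20:x+20]; v,u=np.nonzero(g>130); print(k,u.mean()+x-20,v.mean()+y-20)
```

```text
282 z [0.00578264 0.01070046 0.01391222] tilt [-0.08837889 -3.28041187] extent [0.59563098 0.23033924] [0.64713415 0.27252772]
disc 371.82125603864733 147.06280193236717
disc 372.05809128630705 146.53941908713693
strip 339.50763358778624 212.08015267175574
strip 339.73722627737226 212.27372262773721
```

```bash
python3 -c "
from h import *
job.job_done(); print(env.get_state()['time'])"
```

```text
the job is handed in; nothing more can be done
the job is handed in; nothing more can be done
```

I gripped the silver plate across its 48 mm, lifted it, and let it fall level with its underside about 30 mm above the lip and its centre about 16 mm beyond it. It flipped off the edge into the blue tray, and I handed the job in. The clock read 14.5 s before the last two pictures; the interface gives no verdict.

My last checks:
- **Face down:** only plain metal shows in the final pictures, with no copper visible. The plate's near end is hidden by the ramp's lip in the top view.
- **Flat on the floor:** depth puts its upper face at about 10.7 mm, where 10 mm is expected. The depth fit gave a tilt of about 3°, which could be noise or edge pixels and is within the 10° allowed.
- **Bystanders:** the disc and strip moved less than 1 pixel (under about 2 mm) in the top view.
- **Not checked:** I did not photograph the plate in the air, so the turn in flight is inferred from how it landed.

The two views put the lip 2–4 mm apart, less than the 8 mm margin either side of my aim point. None of the checks failed.

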